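Close the loaded desiccator

ROBOT

A 7-joint arm with a two-finger parallel gripper is mounted at the origin on a cart in front of the work surface, level with it; the furniture and walls round the work are solid. World frame = base frame: x ahead of the robot, y to its left, z up, the work surface at z = 0. Lengths are in m, angles in rad, forces in N, time in s.
With the tool pointing down it reaches from about 0.425 to 0.8 m from the base axis. Payload 8.3 kg.
Tool frame: the origin (TCP) lies on the centre line of the jaws, within the pads' length; the fingertips stand 19 mm ahead of it and the grasp point (between the pads) is the TCP; z points along the fingers, y is the line along which they close (so a half turn about z gives the same grasp; the last joint's range is limited). The gripper opens to 85 mm and grips with 20 to 120 N. Pads are 22 mm wide; open, the fingers measure 114 mm over their backs; the gripper's body (76 mm by 85 mm) begins 54 mm behind the grasp point. The pads swing forward as they close: fully open they stand 13 mm farther back than shut.
Start: joints at [-1.219, 0.383, 0.016, 1.37, -0.006, 1.388, -0.046], TCP at [0.252, 0.572, 0.25] pointing down, gripper open.
Joint ranges: [-2.95, 2.95], [-0.25, 2.06], [-1.52, 1.56], [0.18, 2.33], [-1.44, 4.58], [0.02, 2.06], [-3.01, 3.01]. Speed limits (rad/s): [2.39, 2.39, 3.01, 3.01, 3.14, 3.14, 3.14].

INTERFACE

Orientations are given as a unit quaternion [w, x, y, z].
In Python, from workcell import read_state, read_camera, calibration, close_job, find_in, mark_of gives the robot as it stands.
- The arm moves only by the tool servo_tool, never from a script. Its argument "commands" is text: rows parted by semicolons, each of 7 numbers parted by spaces: the opening, from 0 (shut) to 1 (fully open), then the shift along the tool's x, y, z in mm, then the turn, a rotation vector about the tool's x, y, z in degrees. A call has exactly 8 rows; each row is the pose to reach, as a shift and turn from the pose commanded when the call began, along the tool's axes at that moment; what a row does not reach only later rows make up. A row lasts 1/10 s, in which the tool goes at most 50 mm and 8.59 degrees, less where a joint would pass 70% of its speed; a pose out of reach is approached as far as the arm can. A call with a gripper value outside its range is refused whole. The fingers move at their own pace and stop on an object; the grip force is fixed at half the most. Time passes only in rows, so rows that repeat a pose let the fingers close, or fill a call up. It gives the time, the measured TCP pose, the force, the opening and the grip force at its end, in the units of the state.
- read_state(): the state, without advancing time (a new reading comes with each control period).
- read_camera(name): name is "side" or "top" or "wrist"; returns the picture (420x560x3 uint8, red, green, blue); there is no depth.
- calibration(name): a dict with "fx", "fy", "cx", "cy" (pixels), "distortion" ([k1, k2, p1, p2, k3] as OpenCV has them; the pictures are not rectified), "pose" (4x4, takes a point from camera to world coordinates); the wrist camera has in their place "tool_from_camera" (4x4, takes a point from camera to tool coordinates, whose origin is the TCP and whose axes are the flange's). Camera axes: x right, y down, z forward; pixel columns grow to the right and rows downward; lengths in m; the calibration is good to about 2 mm. A picture is of the moment at which its call begins: read the wrist's pose just before it. calibration takes no time and is no camera call.
- close_job(): hands the job in; it is judged then, once.
Trained networks look in the newest picture that a camera, given by its name, has taken for a name from the list of things; names that differ only in an ending like _2 or _b are one class to them, and where a whole thing is asked for, a point or a joint stands for the part that bears it (a point fixed in the world has none). Each returns a list of dicts, best first, with "p" (0 to 1); they miss things now and then, are a little off and sometimes report something else, mostly with a low value. They report only what shows in the picture. A call takes as long as a camera call. They do not tell look-alikes from the thing itself.
- find_in(name, camera): "xy" ([column, row] in pixels, amid what is visible of it).
- mark_of(name, camera): "xy" ([column, row] in pixels: a listed point, or the origin of a listed thing).
The state is a dict: "time": time; "joints": joint angles; "dq": joint speeds; "tau": joint torques, N m; "position": TCP position; "tool_rot": TCP orientation; "ft_force": force on the tool from outside, world axes, zero at the start; "torque": the same for the moment, N m; "gripper_width": finger opening in m; "grasp_force": force on a finger pad.
Only numpy, scipy, OpenCV 4.12 (cv2) and the standard library are available. Lean on these libraries where they do the work, as an engineer would, in place of code of your own. Each camera call takes 0.05 s, during which the arm holds its last target. There are 200 camera calls.

TASK

One of the two small glass desiccators on the bench has a porcelain crucible standing in it. Close that one: take the white lid by its knob and set it down on the rim, not dropped, centred so that it lies flat and covers the mouth all round. Leave the crucible standing upright and the empty desiccator open.

Things in the scene. Friction and masses are not known exactly. Their poses are not given: they have to be found in the camera images.
- lid_knob (a point): The loose lid of white plastic, lying right way up on the bench: a flat round plate 112 mm across and 8 mm thick (10 mm in the middle) with an upright cylindrical knob, 26 mm across and 32 mm tall, in the middle of its top, on a short 20 mm neck. The underside is flat. Mass about 0.16 kg. The point is the centre of the knob's grip, 34 mm above the underside of the lid, 24 mm above the top of its plate and 14 mm below the knob's top; z points up out of the lid.
- mouth_a (a point): The glass desiccator that holds the crucible: an open round bowl 96 mm across and 74 mm tall with a flat ground-glass flange at the top, 114 mm across outside and 86 mm inside; a white porcelain plate lies in it 15 mm above its underside. It stands fast on the bench and does not shift. The point is the centre of its mouth, level with the top of the flange, 74 mm above the bench; z points up. Which of the two places it stands in varies.
- mouth_b (a point): The second desiccator, the same in every way but empty. The point is the centre of its mouth, level with the top of the flange, 74 mm above the bench; z points up.
- crucible_mid (a point): The white porcelain crucible with its own small fixed cover, 45 mm across and 50 mm tall, standing upright in the middle of one desiccator, its top 9 mm below that flange. The point is its centre, half-way up; z points up.
There are look-alikes about, which are no part of the job. Of the things shaped like the part that bears lid_knob, the white one is meant.

How it is judged:
By the outcome, as a careful person would: the job done as asked, in the order asked, and still so for the second after the job is handed in, with the robot touching nothing.
It also fails if it takes over 32 s, if anything falls off the work surface, if the arm or the gripper's body presses on something with over 40 N, if the wrist force passes 120 N, or if a joint passes its speed limit or range.

## Working session

There is one attempt and no reset: what is moved stays moved. The work goes in short steps, Python scripts to look and compute and a tool call to move; the robot and the scene stay as the last step left them, time stands still between calls to the robot, and variables do not carry over. Pictures are saved under pics/ and viewed, at most 10 in all, crops included, and the job is handed in when it is done.

Besides the shell and the picture viewer there is one more tool, called by a JSON object that holds its "op" and its "data", one argument or row to a line. servo_tool: Moves the arm, as the interface text tells. Its arguments: {"type":"object","properties":{"commands":{"type":"string"}},"required":["commands"]}

```bash
mkdir -p pics; cat > h.py <<'E'
import numpy as np, cv2
from workcell import *
def ray(name, px, st=None):
    c=calibration(name)
    K=np.array([[c['fx'],0,c['cx']],[0,c['fy'],c['cy']],[0,0,1]])
    u=cv2.undistortPoints(np.array([[px]],float),K,np.array(c['distortion'],float))[0,0]
    if 'pose' in c: T=np.array(c['pose'])
    else:
        from scipy.spatial.transform import Rotation as R
        q=st['tool_rot']; T=np.eye(4); T[:3,:3]=R.from_quat([q[1],q[2],q[3],q[0]]).as_matrix(); T[:3,3]=st['position']
        T=T@np.array(c['tool_from_camera'])
    return T[:3,3], T[:3,:3]@np.array([u[0],u[1],1])
def onz(name,px,z,st=None):
    o,d=ray(name,px,st); return o+d*(z-o[2])/d[2]
E
python3 - <<'E'
from h import *
s=read_state(); print(s['time'],s['position'],s['tool_rot'],s['gripper_width'])
ims=[]
zs=dict(lid_knob=.034,mouth_a=.074,crucible_mid=.040)
for n in ('top','side'):
    cv2.imwrite(f'pics/{n}0.png',read_camera(n)[:,:,::-1])
    for k,z in zs.items():
        for m in mark_of(k,n): print(n,k,np.round(m['xy'],1),round(m['p'],2),np.round(onz(n,m['xy'],z),4))
E
```

```text
0.0 [0.25166035 0.57159397 0.24928879] [-1.77784717e-04  2.05879904e-01  9.78576801e-01 -9.37175161e-04] 0.08540495874944254
top lid_knob [251.7 256.9] 0.79 [0.4173 0.36   0.034 ]
top lid_knob [146.2 264.6] 0.71 [0.3981 0.5922 0.034 ]
top mouth_a [340.6 157.3] 0.91 [0.6349 0.1677 0.074 ]
top mouth_a [402.2 257.1] 0.7 [0.4209 0.0395 0.074 ]
top crucible_mid [338.5 165.5] 0.57 [0.624  0.1675 0.04  ]
side lid_knob [240.4 196.1] 0.9 [0.4122 0.3759 0.034 ]
side lid_knob [236.3 137.6] 0.58 [0.3983 0.6046 0.034 ]
side mouth_a [346.7 246.7] 0.92 [0.6219 0.1737 0.074 ]
side mouth_a [243.3 315. ] 0.72 [0.4241 0.0298 0.074 ]
side crucible_mid [345.  259.4] 0.62 [0.6208 0.1706 0.04  ]
```

View pics/top0.png

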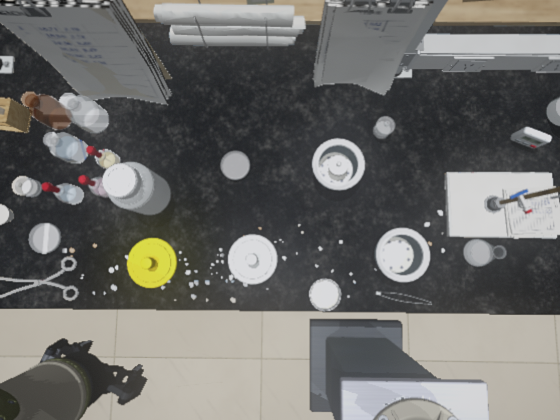

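View pics/side0.png

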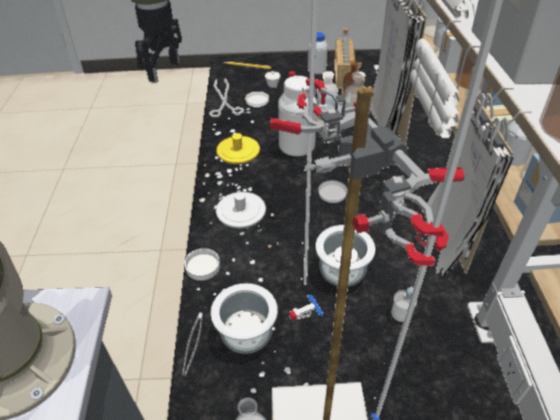

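The top view shows the white lid at (252,258), a yellow look-alike at (151,263), the desiccator with the crucible at (338,165), and the empty one at (403,255). The side view agrees. Its tall rods and clamps are close to that camera, away from my path. Next I move over the lid for a wrist view.

```bash
cat >> h.py <<'E'
from scipy.spatial.transform import Rotation as R
def rot(s): q=s['tool_rot']; return R.from_quat([q[1],q[2],q[3],q[0]])
def shift(s,p):
    r=rot(s); m=r.as_matrix()
    d=r.inv().apply(np.array(p)-s['position'])*1000
    tilt=r.inv().apply(np.cross(m[:,2],[0,0,-1]))*57.3
    print('t',s['time'],'pos',np.round(s['position'],4),'shift mm',np.round(d,1),'levelling rotvec deg',np.round(tilt,2),'w',round(s['gripper_width'],4),'F',np.round(s['ft_force'],1))
E
python3 - <<'E'
from h import *
s=read_state(); print(np.round(rot(s).as_matrix(),3))
shift(s,[.415,.365,.22])
for n in('top','side'): print(n,np.round(np.array(calibration(n)['pose'])[:3,3],3), onz(n,(490,203),0))
print(np.round(calibration('wrist')['tool_from_camera'],3))
E
```

```text
[[-0.915  0.403 -0.   ]
 [ 0.403  0.915 -0.   ]
 [ 0.    -0.    -1.   ]]
t 0.4 pos [0.2518 0.5719 0.2501] shift mm [-232.7 -123.6   30.2] levelling rotvec deg [-0.02 -0.    0.  ] w 0.0854 F [0.3 0.3 0.7]
top [0.426 0.298 0.957] [ 0.54735714 -0.18856483  0.        ]
side [ 0.475 -0.443  0.773] [0.99752934 0.35314907 0.        ]
[[-0.001 -0.962 -0.272  0.07 ]
 [ 1.    -0.001 -0.     0.   ]
 [-0.    -0.272  0.962 -0.125]
 [ 0.     0.     0.     1.   ]]
```

{"op": "servo_tool", "data": {
  "commands": "1 -40 -20 5 0 0 0;1 -80 -42 10 0 0 0;1 -120 -63 16 0 0 0;1 -160 -85 20 0 0 0;1 -200 -106 26 0 0 0;1 -233 -124 30 0 0 0;1 -233 -124 30 0 0 0;1 -233 -124 30 0 0 0"
}}

```text
time: 1.2
position: [0.4157, 0.3638, 0.2204]
tool_rot: [-0.0, 0.207, 0.978, 0.0]
ft_force: [-0.5, -0.4, 0.8]
gripper_width: 0.0854
grasp_force: 0.0
```

```bash
python3 - <<'E'
from h import *
s=read_state(); im=read_camera('wrist'); cv2.imwrite('pics/w1.png',im[:,:,::-1])
for k,z in dict(lid_knob=.034).items():
    for m in mark_of(k,'wrist'): print(k,np.round(m['xy'],1),round(m['p'],2),np.round(onz('wrist',m['xy'],z,s),4))
shift(s,[.415,.365,.1])
E
```

```text
lid_knob [502.1  80.5] 0.86 [0.4035 0.5905 0.034 ]
lid_knob [280.6 186.1] 0.68 [0.4121 0.3612 0.034 ]
t 1.2 pos [0.4157 0.3638 0.2204] shift mm [  1.1   0.8 120.4] levelling rotvec deg [ 0.01 -0.01 -0.  ] w 0.0854 F [-0.5 -0.4  0.8]
```

View pics/w1.png

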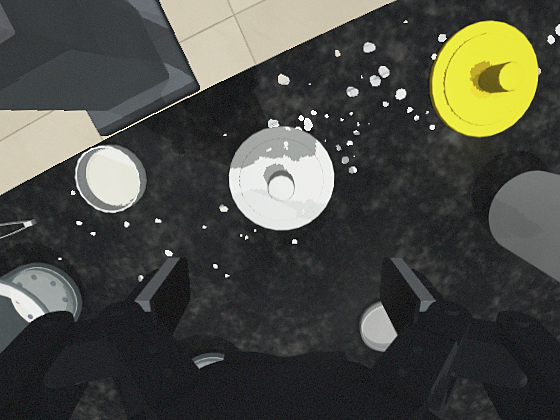

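The wrist view shows the white lid, plate centre about (282,178) and knob about (280,185). I'll fit circles to get accurate centres.

```bash
cat >> h.py <<'E'
def circ(name,im,seed,z,st=None,thr=110,r0=80,lo=None):
    g=cv2.cvtColor(im,cv2.COLOR_RGB2GRAY); b=(g>thr).astype(np.uint8)
    mask=np.zeros_like(b); cv2.circle(mask,tuple(int(v) for v in seed),r0,1,-1); b&=mask
    b=cv2.morphologyEx(b,cv2.MORPH_OPEN,np.ones((3,3)))
    cs,_=cv2.findContours(b,cv2.RETR_EXTERNAL,cv2.CHAIN_APPROX_NONE)
    c=cv2.convexHull(max(cs,key=cv2.contourArea))[:,0].astype(float)
    P=np.array([onz(name,p,z,st)[:2] for p in c])
    from scipy.optimize import least_squares
    f=least_squares(lambda v:np.hypot(*(P-v[:2]).T)-v[2],[*P.mean(0),.056],loss='soft_l1',f_scale=.001)
    print(name,'circle c',np.round(f.x[:2],4),'r',round(f.x[2],4),'resid',np.round(np.std(f.fun),4),'n',len(P)); return f.x
E
python3 - <<'E'
from h import *
s=read_state()
for t in (70,110): circ('wrist',cv2.imread('pics/w1.png')[:,:,::-1],(282,180),.006,s,t,62)
for t in (70,110):
    circ('top',cv2.imread('pics/top0.png')[:,:,::-1],(252,260),.006,None,t,32)
    circ('top',cv2.imread('pics/top0.png')[:,:,::-1],(339,164),.072,None,t,34)
    circ('side',cv2.imread('pics/side0.png')[:,:,::-1],(240,208),.006,None,t,32)
    circ('side',cv2.imread('pics/side0.png')[:,:,::-1],(345,250),.072,None,t,40)
E
```

```text
wrist circle c [0.41   0.3639] r 0.0564 resid 0.0014 n 41
wrist circle c [0.41   0.3638] r 0.0561 resid 0.0014 n 41
top circle c [0.4044 0.3574] r 0.0663 resid 0.0018 n 29
top circle c [0.6213 0.1727] r 0.0592 resid 0.0005 n 31
side circle c [0.4059 0.3726] r 0.0664 resid 0.0068 n 23
side circle c [0.6134 0.1598] r 0.0716 resid 0.0073 n 28
top circle c [0.4124 0.3611] r 0.0573 resid 0.0033 n 28
top circle c [0.6211 0.173 ] r 0.0578 resid 0.0002 n 28
side circle c [0.4086 0.3671] r 0.0606 resid 0.0023 n 25
side circle c [0.6387 0.1607] r 0.082 resid 0.0139 n 20
```

```bash
python3 - <<'E'
from h import *
shift(read_state(),[.4105,.3637,.035])
E
```

```text
t 1.3 pos [0.4143 0.3658 0.2204] shift mm [  2.5  -3.5 185.4] levelling rotvec deg [ 0.03 -0.04  0.  ] w 0.0858 F [ 0.2 -0.3  0.3]
```

{"op": "servo_tool", "data": {
  "commands": "1 3 -3.5 40 0 0 0;1 3 -3.5 80 0 0 0;1 3 -3.5 120 0 0 0;1 3 -3.5 145 0 0 0;1 3 -3.5 165 0 0 0;1 3 -3.5 175 0 0 0;1 3 -3.5 180 0 0 0;1 3 -3.5 185 0 0 0"
}}

```text
time: 2.1
position: [0.411, 0.3637, 0.0358]
tool_rot: [0.0, 0.205, 0.979, 0.001]
ft_force: [-1.0, 0.7, 0.1]
gripper_width: 0.0852
grasp_force: 0.0
```

{"op": "servo_tool", "data": {
  "commands": "0 0 0 0 0 0 0;0 0 0 0 0 0 0;0 0 0 0 0 0 0;0 0 0 0 0 0 0;0 0 0 0 0 0 0;0 0 0 0 0 0 0;0 0 0 0 0 0 0;0 0 0 0 0 0 0"
}}

```text
time: 2.9
position: [0.4113, 0.363, 0.036]
tool_rot: [0.0, 0.206, 0.979, 0.001]
ft_force: [0.3, -0.6, 6.7]
gripper_width: 0.0245
grasp_force: 59.0
```

```bash
python3 - <<'E'
from h import *
s=read_state(); im=read_camera('wrist'); cv2.imwrite('pics/w2.png',im[:,:,::-1])
shift(s,[.411,.3626,.1]); print(s['grasp_force'])
E
```

```text
t 2.9 pos [0.4113 0.363  0.036 ] shift mm [  0.1  -0.4 -64. ] levelling rotvec deg [ 0.07  0.02 -0.  ] w 0.0245 F [ 0.3 -0.6  6.7]
58.9844012260437
```

View pics/w2.png

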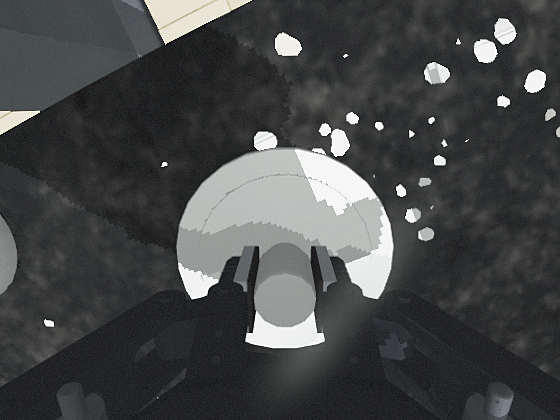

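The knob is held and the lid sits centred between the fingers. I lift it, then carry it above the mouth.

{"op": "servo_tool", "data": {
  "commands": "0 0 0 -8 0 0 0;0 0 0 -24 0 0 0;0 0 0 -45 0 0 0;0 0 0 -70 0 0 0;0 0 0 -95 0 0 0;0 0 0 -115 0 0 0;0 0 0 -125 0 0 0;0 0 0 -125 0 0 0"
}}

```text
time: 3.75
position: [0.4115, 0.3631, 0.1616]
tool_rot: [0.001, 0.206, 0.979, 0.001]
ft_force: [0.2, 1.4, -1.9]
gripper_width: 0.0247
grasp_force: 59.0
```

```bash
python3 - <<'E'
from h import *
shift(read_state(),[.621,.173,.16])
E
```

```text
t 3.75 pos [0.4115 0.3631 0.1616] shift mm [-268.4  -89.5    1.6] levelling rotvec deg [ 0.13  0.04 -0.  ] w 0.0247 F [ 0.2  1.4 -1.9]
```

{"op": "servo_tool", "data": {
  "commands": "0 -20 -7 0 0 0 0;0 -55 -18 0 0 0 0;0 -95 -32 0 0 0 0;0 -135 -45 0 0 0 0;0 -175 -58 0 0 0 0;0 -215 -72 0 0 0 0;0 -248 -83 0 0 0 0;0 -268 -90 0 0 0 0"
}}

```text
time: 4.55
position: [0.6211, 0.1684, 0.1582]
tool_rot: [-0.001, 0.208, 0.978, -0.001]
ft_force: [0.4, -0.0, -1.0]
gripper_width: 0.025
grasp_force: 59.0
```

{"op": "servo_tool", "data": {
  "commands": "0 0 0 10 0 0 0;0 0 0 20 0 0 0;0 0 0 28 0 0 0;0 0 0 33 0 0 0;0 0 0 35 0 0 0;0 0 0 35 0 0 0;0 0 0 35 0 0 0;0 0 0 35 0 0 0"
}}

```text
time: 5.35
position: [0.6202, 0.1724, 0.1259]
tool_rot: [0.0, 0.206, 0.979, 0.0]
ft_force: [-0.5, 0.1, -1.7]
gripper_width: 0.0247
grasp_force: 59.0
```

```bash
python3 - <<'E'
from h import *
s=read_state(); shift(s,[.621,.173,.112])
ims={n:read_camera(n)[:,:,::-1] for n in('top','side','wrist')}
cv2.imwrite('pics/side3.png',np.hstack([cv2.resize(ims['side'][150:350,230:480],None,fx=1.6,fy=1.6),cv2.resize(ims['top'][90:290,220:470],None,fx=1.6,fy=1.6)]))
cv2.imwrite('pics/w3.png',ims['wrist'])
E
```

```text
t 5.35 pos [0.6202 0.1724 0.1259] shift mm [-0.5  0.8 13.9] levelling rotvec deg [0.04 0.04 0.  ] w 0.0247 F [-0.5  0.1 -1.7]
```

View pics/side3.png

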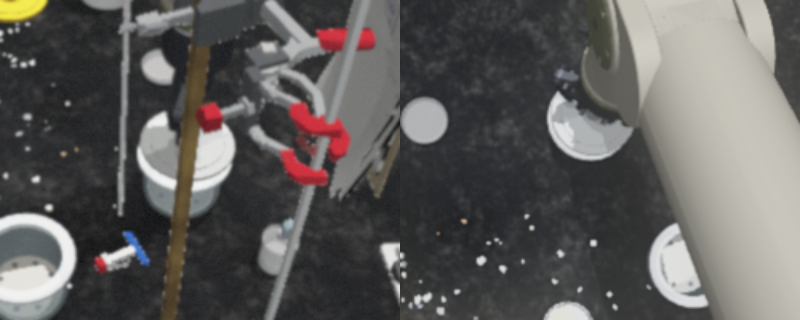

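View pics/w3.png

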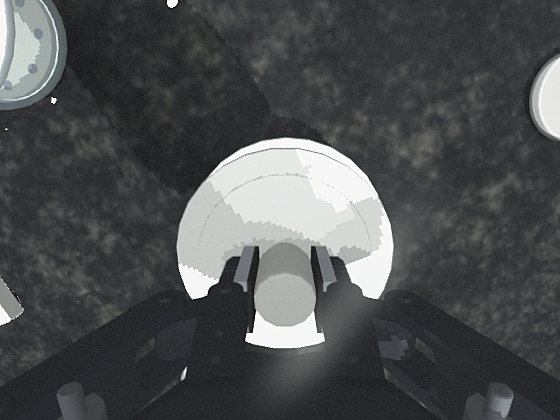

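Side and top views show the lid hovering over the desiccator with the crucible. In the wrist view the flange shows as an arc peaking at (285,138), just beyond the lid edge at (285,148). I'll fit that arc to get the relative offset.

```bash
python3 - <<'E'
from h import *
from scipy.optimize import least_squares
s=read_state(); s['position']=np.array([.6202,.1724,.1259])
g=cv2.imread('pics/w3.png',0)
px=[]
for c in range(205,362,4):
    col=g[100:200,c]; r=np.where(col>140)[0]
    if len(r): px.append((c,100+r[0]-.5))
print([(a,b) for a,b in px[::5]])
P=np.array([onz('wrist',p,.074,s) for p in px])
Q=rot(s).inv().apply(P-s['position'])[:,:2]*1000
f=least_squares(lambda v:np.hypot(*(Q-v).T)-57,[0,0],loss='soft_l1'); print('mouth in tool mm',f.x,np.std(f.fun))
# lid plate side edges
print('lid edges', [np.round(rot(s).inv().apply(onz('wrist',p,.096,s)-s['position'])*1000,1) for p in ((177,245),(393,245),(285,148))])
E
```

```text
[(205, np.float64(179.5)), (225, np.float64(158.5)), (245, np.float64(146.5)), (265, np.float64(139.5)), (285, np.float64(137.5)), (305, np.float64(138.5)), (325, np.float64(144.5)), (345, np.float64(155.5))]
mouth in tool mm [0.95356996 1.41891503] 0.15513587339242618
lid edges [array([  5.3, -55.5,  29.9]), array([ 5.2, 56. , 29.9]), array([54.6,  0.3, 29.9])]
```

{"op": "servo_tool", "data": {
  "commands": "0 1 1 4 0 0 0;0 1 1 8 0 0 0;0 1 1 11 0 0 0;0 1 1 13 0 0 0;0 1 1 14 0 0 0;0 1 1 14.5 0 0 0;0 1 1 15 0 0 0;0 1 1 15 0 0 0"
}}

```text
time: 6.3
position: [0.6195, 0.1736, 0.1103]
tool_rot: [0.0, 0.206, 0.979, 0.0]
ft_force: [-0.1, 0.4, -1.6]
gripper_width: 0.0248
grasp_force: 59.0
```

{"op": "servo_tool", "data": {
  "commands": "0 0 0 0.3 0 0 0;0 0 0 0.6 0 0 0;0 0 0 0.9 0 0 0;0 0 0 1.2 0 0 0;0 0 0 1.5 0 0 0;0 0 0 1.5 0 0 0;0 0 0 1.5 0 0 0;0 0 0 1.5 0 0 0"
}}

```text
time: 7.1
position: [0.6196, 0.1736, 0.1101]
tool_rot: [0.0, 0.206, 0.979, 0.0]
ft_force: [-4.9, -0.4, 8.1]
gripper_width: 0.0246
grasp_force: 59.5
```

It is in contact at about 8 N. I open, then retract.

{"op": "servo_tool", "data": {
  "commands": "0.4 0 0 -0.5 0 0 0;0.6 0 0 -0.5 0 0 0;1 0 0 -0.5 0 0 0;1 0 0 -0.5 0 0 0;1 0 0 -0.5 0 0 0;1 0 0 -0.5 0 0 0;1 0 0 -0.5 0 0 0;1 0 0 -0.5 0 0 0"
}}

```text
time: 7.9
position: [0.6195, 0.1736, 0.1092]
tool_rot: [-0.0, 0.206, 0.979, -0.0]
ft_force: [-0.5, 0.6, 0.4]
gripper_width: 0.0856
grasp_force: 0.0
```

{"op": "servo_tool", "data": {
  "commands": "1 0 0 -8 0 0 0;1 0 0 -22 0 0 0;1 0 0 -40 0 0 0;1 0 0 -65 0 0 0;1 0 0 -90 0 0 0;1 0 0 -110 0 0 0;1 0 0 -120 0 0 0;1 0 0 -120 0 0 0"
}}

```text
time: 8.7
position: [0.6203, 0.1737, 0.2318]
tool_rot: [0.002, 0.206, 0.979, 0.001]
ft_force: [1.1, -0.8, -0.5]
gripper_width: 0.0856
grasp_force: 0.0
```

```bash
python3 - <<'E'
from h import *
s=read_state(); shift(s,[.62,.173,.11]); w=read_camera('wrist')[:,:,::-1]; d=read_camera('side')[:,:,::-1]
cv2.imwrite('pics/e.png',np.hstack([cv2.resize(w[80:330,150:430],None,fx=1.4,fy=1.4),cv2.resize(d[180:305,280:420],None,fx=2.8,fy=2.8)]))
E
```

```text
t 8.7 pos [0.6203 0.1737 0.2318] shift mm [  0.4  -1.1 121.8] levelling rotvec deg [0.15 0.16 0.  ] w 0.0856 F [ 1.1 -0.8 -0.5]
```

View pics/e.png

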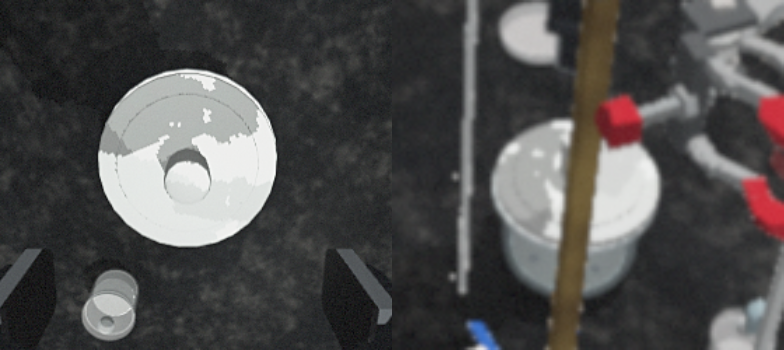

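The wrist crop shows the lid flat on the rim, with only an even, thin sliver of flange showing round it. The side crop shows it seated level. The gripper is clear, so I hand the job in.

```bash
python3 -c "from workcell import *; print(close_job())"
```

```text
the job is handed in; nothing more can be done
None
```

The white lid lies flat and centred on the desiccator with the crucible, going by the last wrist and side pictures; the empty one was left open, and I handed the job in at about 9 s (no verdict was returned).

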